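Pack the amber set into the two-layer jewellery case

TASK

Pack this order into the wooden jewellery case: lay the amber brooch flat, stone up, in the empty nest at the bottom, then fit the white divider tray level on the ledges above it, and then stand the silver pill box upright in either compartment of the divider. Set the brooch and the pill box down, do not drop them in.

Things in the scene. Friction and masses are not known exactly. Their poses are not given: they have to be found in the camera images.
- case: Open pale wooden case, fixed, outside 140 (x) by 184 (y), 58 mm high, walls 6. Origin: centre of underside, z up. Dark ledges at both y ends, 58 to 86 mm from centre, full width, tops at 38 mm, carry the divider. Between them a dark red floor at 13 mm has two cream-lined 50 mm square nests, 5 to 6 mm deep, at y +28 (empty) and y -28 (holds a pearl-white brooch, fixed, 36 across, top at 32 mm).
- case_nest (a point): Centre of the empty nest of the case, 8 mm above the case's underside (the nest's bottom lies at 7 mm). Axes as the case's.
- amber_brooch: Round brooch: silver-grey straight-sided bezel 36 mm across, 18 mm high, domed orange-amber stone on top (25 mm high in all), about 45 g. Origin: centre of underside, z up. Stands on the bench on the +y side among a green-stone and a blue-stone brooch of the same shape and two pill boxes; the spots vary.
- divider: White tray, lying at -y, about 150 g: plate 100 (x) by 148 (y), 6 mm thick, rim 4 wide to 12 mm high. Dark grip bar across its middle, 60 (x) by 12 (y), top 32 mm above the underside: pinch it across y. Two grey compartments, 92 by 64 mm, at y +38 and -38. Origin: centre of underside, z up. Same after a half turn. Fits lengthwise in the case with 12 to 14 mm play a side, underside at 38 mm.
- silver_box: Round closed pill box, plain silver-grey metal, flat fixed lid, 38 mm across, 20 mm high, about 50 g. Origin: centre of underside, z up. Stands on the bench on the +y side among the brooches and a brass-yellow pill box of the same shape; the spots vary.
Things that resemble listed ones, but are neither listed nor needed, are in the scene too. Leave any pink look-alike of the silver_box alone. What is shaped like the amber_brooch but pink is not meant.

How it is judged:
By the outcome, as a careful person would: the job done as asked, in the order asked, and still so for the second after the job is handed in, with the robot touching nothing.
It also fails if it takes over 70 s, if anything falls off the work surface, if the arm or the gripper's body presses on something with over 40 N, if the wrist force passes 120 N, or if a joint passes its speed limit or range.

ROBOT

A 6-joint arm with a two-finger parallel gripper is mounted at the origin on the work surface. World frame = base frame: x ahead of the robot, y to its left, z up, the work surface at z = 0. Lengths are in m, angles in degrees, forces in N, time in s.
With the tool pointing down it reaches from about 0.325 to 0.9 m from the base axis. Payload 3.5 kg.
Tool frame: the origin (TCP) lies on the centre line of the jaws, within the pads' length; the fingertips stand arm.tip_reach ahead of it and the grasp point (between the pads) lies 2 mm behind it (arm.tip_reach is the distance from the TCP to the fingertips, in m); z points along the fingers, y is the line along which they close (so a half turn about z gives the same grasp; the last joint's range is limited). The gripper opens to 85 mm and grips with 20 to 120 N. Pads are 22 mm wide; open, the fingers measure 114 mm over their backs; the gripper's body (76 mm by 85 mm) begins 54 mm behind the grasp point. The pads swing forward as they close: fully open they stand 13 mm farther back than shut.
Start: joints at [-5.924, 15.837, -1.513, 72.651, 0, 84.076], TCP at [0.625, -0, 0.21] pointing down, gripper open.
Joint ranges: [-178.77, 178.77], [-48.84, 107.48], [-61.69, 71.31], [-111.58, 123.2], [-90, 87.43], [-180, 180]. Speed limits (degrees/s): [147.25, 147.25, 180, 180, 180, 180].

INTERFACE

Orientations are given as a 3x3 rotation matrix whose columns are the frame's x, y, z axes.
In Python, from workcell import arm gives the robot as it stands.
- The arm moves only by the tool carry_out, never from a script. Its argument "steps" is a list of rows, each an object with "delta_pos": the shift along the tool's x, y, z in mm, a list of three; "angular": the turn, a rotation vector about the tool's x, y, z in rad, a list of three; "jaw": the opening in per cent of the stroke, from 0 (shut) to 100 (fully open). A call has 1 to 8 rows; each row is the pose to reach, as a shift and turn from the pose commanded when the call began, along the tool's axes at that moment; what a row does not reach only later rows make up. A row lasts 1/12 s, in which the tool goes at most 41.7 mm and 7.16 degrees, less where a joint would pass 70% of its speed; a pose out of reach is approached as far as the arm can. A call with a gripper value outside its range is refused whole. The fingers move at their own pace and stop on an object; the grip force is fixed at half the most. Time passes only in rows, so rows that repeat a pose let the fingers close. It gives the time, the measured TCP pose, the force, the opening and the grip force at its end, in the units of the state.
- arm.state(): the state, without advancing time (a new reading comes with each control period).
- arm.capture(name): name is "scene" or "side" or "wrist"; returns the picture (480x640x3 uint8, blue, green, red); there is no depth.
- arm.camera_model(name): a dict with "mtx" (3x3 intrinsics, pixels), "T" (4x4, takes a point from camera to world coordinates); the wrist camera has in their place "tool_from_camera" (4x4, takes a point from camera to tool coordinates, whose origin is the TCP and whose axes are the flange's). Camera axes: x right, y down, z forward; pixel columns grow to the right and rows downward; lengths in m; the calibration is good to about 2 mm. A picture is of the moment at which its call begins: read the wrist's pose just before it. camera_model takes no time and is no camera call.
- arm.close_job(): hands the job in; it is judged then, once.
Trained networks look in the newest picture that a camera, given by its name, has taken for a name from the list of things; names that differ only in an ending like _2 or _b are one class to them, and where a whole thing is asked for, a point or a joint stands for the part that bears it (a point fixed in the world has none). Each returns a list of dicts, best first, with "score" (0 to 1); they miss things now and then, are a little off and sometimes report something else, mostly with a low value. They report only what shows in the picture. A call takes as long as a camera call. They do not tell look-alikes from the thing itself.
- arm.look_for(query, camera): "bbox" ([left, top, right, bottom] in pixels, round what is visible of it).
- arm.masks_of(query, camera): "mask" (480x640 bool, what is visible of it) and "bbox" ([left, top, right, bottom] in pixels, round what is visible of it).
- arm.place_of(query, camera): "uv" ([column, row] in pixels: a listed point, or the origin of a listed thing).
The state is a dict: "clock": time; "q": joint angles; "joint_velocities": joint speeds; "effort": joint torques, N m; "position": TCP position; "orientation": TCP orientation; "contact_force": force on the tool from outside, world axes, zero at the start; "moment": the same for the moment, N m; "gripper_width": opening from 0.0 (shut) to 1.0 (fully open); "grip_force": force on a finger pad.
Only numpy, scipy, OpenCV 4.12 (cv2) and the standard library are available. Lean on these libraries where they do the work, as an engineer would, in place of code of your own. Each camera call takes 0.05 s, during which the arm holds its last target. There are 200 camera calls.

## Working session

There is one attempt and no reset: what is moved stays moved. The work goes in short steps, Python scripts to look and compute and a tool call to move; the robot and the scene stay as the last step left them, time stands still between calls to the robot, and variables do not carry over. Pictures are saved under pics/ and viewed, at most 10 in all, crops included, and the job is handed in when it is done.

Besides the shell and the picture viewer there is one more tool, called as a command line: name --argument value ..., lists and objects as JSON in quotes. carry_out: Moves the arm, as the interface text tells. Its arguments: {"type":"object","properties":{"steps":{"type":"array","items":{"type":"object","properties":{"delta_pos":{"type":"array","items":{"type":"number"}},"angular":{"type":"array","items":{"type":"number"}},"jaw":{"type":"number"}}}}},"required":["steps"]}

```bash
mkdir -p pics; ls; cat > h.py <<'E'
import numpy as np, cv2
from workcell import arm
def pose():
    s=arm.state(); T=np.eye(4); T[:3,:3]=np.array(s["orientation"]).reshape(3,3); T[:3,3]=s["position"]; return T
def cam(name):
    m=arm.camera_model(name); K=np.array(m["mtx"])
    T=np.array(m["T"]) if "T" in m else pose()@np.array(m["tool_from_camera"])
    return K,T
def at(uv,z,KT):
    K,T=KT; d=T[:3,:3]@np.linalg.solve(K,[uv[0],uv[1],1]); o=T[:3,3]
    return o+d*(z-o[2])/d[2]
def proj(p,KT):
    K,T=KT; c=T[:3,:3].T@(np.array(p)-T[:3,3]); u=K@c; return u[:2]/u[2]
E
python3 - <<'E'
from h import *
print(arm.state(), arm.tip_reach)
ims=[]
for n in ["scene","side","wrist"]:
    KT=cam(n); im=arm.capture(n); cv2.imwrite(f"pics/{n}0.png",im)
    print(n,KT[1].round(3).tolist(),KT[0].round(1).tolist())
    for q,z in [("case",0),("case_nest",.008),("amber_brooch",0),("divider",0),("silver_box",0)]:
        for d in arm.place_of(q,n):
            print(n,q,round(d["score"],2),np.round(d["uv"],1),at(d["uv"],z,KT).round(4))
E
```

```text
pics
{'clock': 0.0, 'q': array([-5.92374602e+00,  1.58801130e+01, -1.59932274e+00,  7.26502190e+01,
        1.18542193e-03,  8.40772075e+01]), 'joint_velocities': array([ 0.10143324, -0.02132211, -0.00376709, -0.10750777, -0.10075737,
       -0.00721144]), 'effort': array([-1.23772923e-03, -4.45513523e+01,  2.95201170e+01,  1.64704624e-02,
       -2.18722530e-04, -1.59438730e-05]), 'position': array([6.24165418e-01, 9.00864224e-05, 2.09127482e-01]), 'orientation': array([[ 1.69514892e-05,  9.99997472e-01, -2.24868118e-03],
       [ 9.99999968e-01, -1.63800927e-05,  2.54121134e-04],
       [ 2.54083658e-04, -2.24868542e-03, -9.99997439e-01]]), 'contact_force': array([0.2111272 , 0.01421933, 0.40776366]), 'moment': array([-0.01751136,  0.05145304,  0.01693318]), 'grip_force': 0.0, 'gripper_width': 0.9983043385102418} 0.017
scene [[-0.451, 0.575, -0.682, 1.349], [0.892, 0.274, -0.359, 0.444], [-0.02, -0.771, -0.637, 0.801], [0.0, 0.0, 0.0, 1.0]] [[584.1, 0.0, 318.2], [0.0, 584.1, 232.3], [0.0, 0.0, 1.0]]
scene case 0.88 [287.6 248.6] [ 0.5654 -0.0415  0.    ]
scene case_nest 0.86 [299.9
[... 691 characters left out ...]
 ]
side amber_brooch 0.93 [181.6 369.3] [0.5702 0.3521 0.    ]
side amber_brooch 0.76 [122.8 372.2] [0.6436 0.3895 0.    ]
side divider 0.74 [387.7 190.7] [ 0.4683 -0.2843  0.    ]
side silver_box 0.87 [338.5 322.8] [0.4023 0.1783 0.    ]
side silver_box 0.68 [285.5 339.9] [0.4616 0.2437 0.    ]
side silver_box 0.55 [308.6 379.6] [0.397  0.2971 0.    ]
wrist [[1.0, 0.0, 0.0, 0.624], [0.0, -0.956, -0.294, 0.074], [0.0, 0.294, -0.956, 0.376], [0.0, 0.0, 0.0, 1.0]] [[350.8, 0.0, 317.4], [0.0, 350.8, 237.5], [0.0, 0.0, 1.0]]
wrist case 0.73 [269.6 230.7] [ 0.5709 -0.0339  0.    ]
wrist case_nest 0.57 [266.8 212.4] [ 0.5699 -0.0112  0.008 ]
wrist silver_box 0.82 [79.5 10.5] [0.4019 0.18   0.    ]
```

View pics/scene0.png

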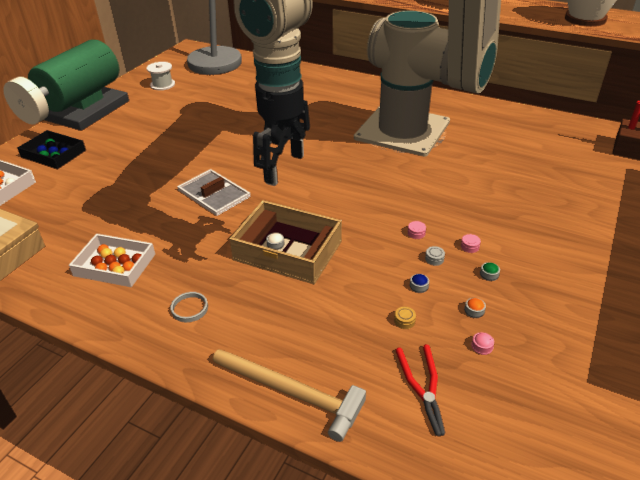

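The scene view shows the amber brooch at (475,307), the silver box at (435,255), pink look-alikes near both, the case at (287,240) and the divider at (214,191). Next I need the case and divider yaws.

```bash
python3 - <<'E'
from h import *
def rect(q,n,z):
    KT=cam(n); r=arm.masks_of(q,n)
    if not r: print(n,q,"none"); return
    m=r[0]["mask"].astype(np.uint8); c=max(cv2.findContours(m,cv2.RETR_EXTERNAL,cv2.CHAIN_APPROX_NONE)[0],key=cv2.contourArea)
    p=np.array([at(u,z,KT)[:2] for u in c[:,0]],np.float32)*1000
    print(n,q,r[0]["score"],cv2.minAreaRect(p), r[0]["bbox"])
rect("case","wrist",.058); rect("divider","scene",.012); rect("divider","side",.012); rect("case","scene",.058)
E
```

```text
wrist case 0.75 ((569.2631225585938, -39.00810241699219), (144.36659240722656, 187.4686737060547), 2.975860834121704) [172.5, 144.0, 338.8, 340.3]
scene divider 0.92 ((472.20806884765625, -290.287841796875), (160.1981201171875, 106.82779693603516), 73.1720199584961) [180.6, 171.7, 251.0, 213.8]
side divider 0.82 ((467.8153381347656, -287.79241943359375), (166.1765899658203, 114.37535095214844), 72.51934051513672) [352.8, 170.7, 421.9, 204.0]
scene case 0.94 ((594.7247314453125, -23.329727172851562), (198.2500457763672, 213.1625213623047), 2.600707769393921) [230.4, 200.2, 344.9, 283.6]
```

View pics/wrist0.png

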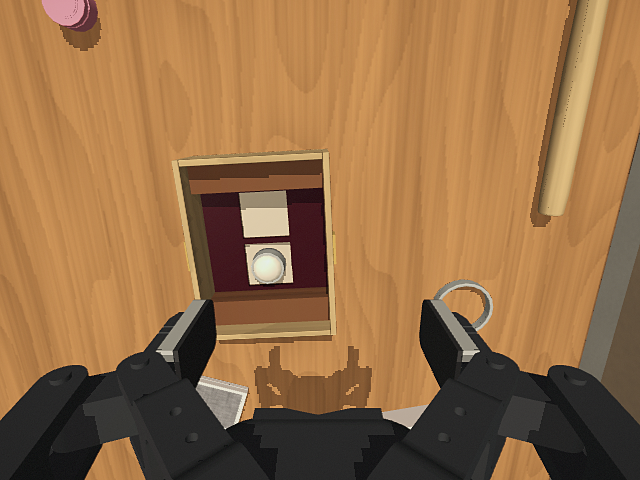

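The wrist view shows the case at (257,245) with the empty nest at (265,213) and the pearl brooch at (268,265). The case yaw is about +3° and the divider's about -17°. I'll move over the amber brooch.

carry_out --steps '[{"delta_pos":[42,-8,5]},{"delta_pos":[84,-16,10]},{"delta_pos":[125,-24,20]},{"delta_pos":[166,-32,30]},{"delta_pos":[207,-40,40]},{"delta_pos":[248,-48,50]},{"delta_pos":[289,-56,60]},{"delta_pos":[330,-56,60],"jaw":70}]'

```text
invalid input at $.steps[0]: expected keys delta_pos, angular, jaw
```

carry_out --steps '[{"delta_pos":[20,0,0],"jaw":70},{"delta_pos":[20,0,0],"jaw":70},{"delta_pos":[20,0,0],"jaw":70}]'

```text
invalid input at $.steps[0]: expected keys delta_pos, angular, jaw
```

```bash
cat >> h.py <<'E'
def top(q,n,z,zs):
    "mask centroid of each detection, projected at height z; mean colour"
    KT=cam(n); im=arm.capture(n)
    for r in arm.masks_of(q,n):
        m=r["mask"].astype(np.uint8); M=cv2.moments(m,True)
        uv=(M["m10"]/M["m00"],M["m01"]/M["m00"])
        c=max(cv2.findContours(m,cv2.RETR_EXTERNAL,cv2.CHAIN_APPROX_NONE)[0],key=cv2.contourArea)
        p=np.array([at(u,zs,KT)[:2] for u in c[:,0]],np.float32)
        (e,rad)=cv2.minEnclosingCircle(p)
        print(q,round(r["score"],2),np.round(uv),at(uv,z,KT).round(4),"circ",np.round(e,4),round(rad,4),np.round(cv2.mean(im,m)[:3]))
    for r in arm.place_of(q,n): print("place",round(r["score"],2),np.round(r["uv"]),at(r["uv"],0,KT).round(4))
    return im
E
python3 - <<'E'
from h import *
print(pose().round(4).tolist(), arm.state()["clock"], arm.state()["gripper_width"])
im=top("amber_brooch","wrist",.012,.018); cv2.imwrite("pics/w1.png",im)
top("silver_box","wrist",.01,.01)
E
```

```text
[[-0.0, 1.0, -0.0, 0.625], [1.0, 0.0, 0.0, -0.0], [0.0, -0.0, -1.0, 0.2103], [0.0, 0.0, 0.0, 1.0]] 1.1 1.0043937459169625
silver_box 0.71 [260. 241.] [ 0.5619 -0.0424  0.01  ] circ [ 0.5621 -0.0564] 0.1312 [ 68.  90. 123.]
silver_box 0.65 [72. 13.] [0.4008 0.1753 0.01  ] circ [0.3994 0.1805] 0.0247 [125. 118. 175.]
place 0.55 [74.  8.] [0.3973 0.1817 0.    ]
```

View pics/w1.png

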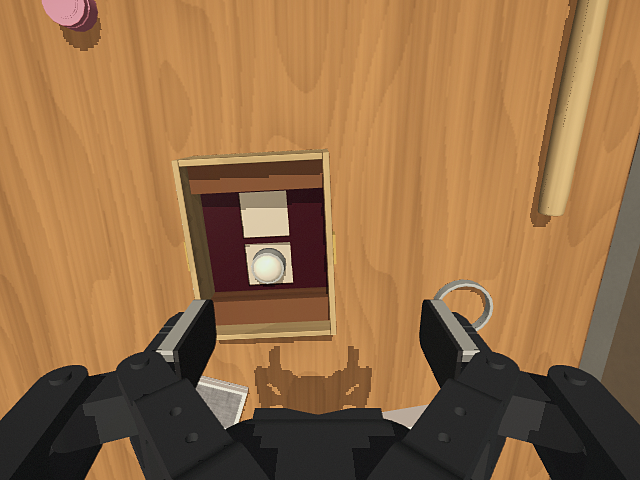

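The move was refused because every row needs all three keys, so this picture is unchanged.

carry_out --steps '[{"delta_pos":[41,-8,5],"angular":[0,0,0],"jaw":70},{"delta_pos":[81,-16,10],"angular":[0,0,0],"jaw":70},{"delta_pos":[121,-24,20],"angular":[0,0,0],"jaw":70},{"delta_pos":[161,-32,30],"angular":[0,0,0],"jaw":70},{"delta_pos":[200,-40,40],"angular":[0,0,0],"jaw":70},{"delta_pos":[239,-48,50],"angular":[0,0,0],"jaw":70},{"delta_pos":[278,-56,60],"angular":[0,0,0],"jaw":70},{"delta_pos":[318,-56,60],"angular":[0,0,0],"jaw":70}]'

```text
clock: 2.07
position: [0.5655, 0.3189, 0.1478]
orientation: [[-0.0, 1.0, -0.005], [1.0, 0.0, -0.002], [-0.002, -0.005, -1.0]]
contact_force: [0.0, -0.6, -0.9]
gripper_width: 0.699
grip_force: 0.0
```

carry_out --steps '[{"delta_pos":[10,0,0],"angular":[0,0,0],"jaw":70},{"delta_pos":[10,0,0],"angular":[0,0,0],"jaw":70},{"delta_pos":[10,0,0],"angular":[0,0,0],"jaw":70},{"delta_pos":[10,0,0],"angular":[0,0,0],"jaw":70}]'

```text
clock: 2.4
position: [0.5693, 0.3269, 0.1505]
orientation: [[0.001, 1.0, 0.0], [1.0, -0.001, -0.001], [-0.001, 0.0, -1.0]]
contact_force: [0.3, 0.6, -0.2]
gripper_width: 0.701
grip_force: 0.0
```

```bash
python3 - <<'E'
from h import *
print(pose().round(4).tolist(), arm.state()["clock"], arm.state()["gripper_width"])
im=top("amber_brooch","wrist",.012,.018); cv2.imwrite("pics/w2.png",im)
top("silver_box","wrist",.01,.01)
E
```

```text
[[0.0009, 1.0, 0.0, 0.5693], [1.0, -0.0009, -0.0006, 0.3269], [-0.0006, 0.0, -1.0, 0.1505], [0.0, 0.0, 0.0, 1.0]] 2.4 0.7007008924634969
amber_brooch 0.97 [407. 147.] [0.6437 0.3865 0.012 ] circ [0.6422 0.3859] 0.0197 [147. 138. 207.]
amber_brooch 0.56 [316. 188.] [0.5672 0.3525 0.012 ] circ [0.5668 0.353 ] 0.0191 [ 80. 137. 195.]
place 0.94 [313. 185.] [0.5643 0.3532 0.    ]
place 0.82 [406. 145.] [0.6455 0.3879 0.    ]
silver_box 0.88 [127. 250.] [0.3933 0.2946 0.01  ] circ [0.3939 0.2936] 0.0256 [143. 136. 199.]
silver_box 0.74 [205. 298.] [0.4601 0.245  0.01  ] circ [0.4615 0.2418] 0.0245 [146. 159. 163.]
place 0.74 [212. 295.] [0.464  0.2435 0.    ]
place 0.65 [136. 244.] [0.3965 0.2969 0.    ]
place 0.55 [155. 346.] [0.3997 0.1856 0.    ]
```

View pics/w2.png

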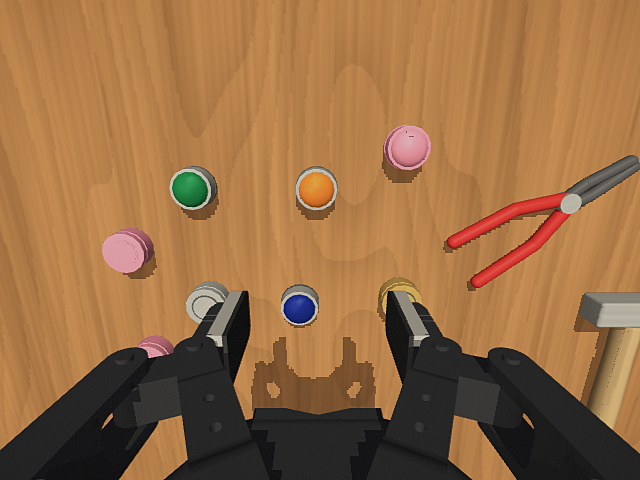

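The wrist view shows amber at (316,188), free on all sides, and the silver box at (207,303). I'll descend and grip.

carry_out --steps '[{"delta_pos":[25,-2,30],"angular":[0,0,0],"jaw":70},{"delta_pos":[25,-2,65],"angular":[0,0,0],"jaw":70},{"delta_pos":[25,-2,95],"angular":[0,0,0],"jaw":70},{"delta_pos":[25,-2,115],"angular":[0,0,0],"jaw":70},{"delta_pos":[25,-2,128],"angular":[0,0,0],"jaw":70},{"delta_pos":[25,-2,128],"angular":[0,0,0],"jaw":70},{"delta_pos":[25,-2,128],"angular":[0,0,0],"jaw":70},{"delta_pos":[25,-2,128],"angular":[0,0,0],"jaw":20}]'

```text
clock: 3.37
position: [0.5686, 0.3535, 0.0241]
orientation: [[0.0, 1.0, 0.003], [1.0, -0.0, 0.001], [0.001, 0.003, -1.0]]
contact_force: [0.1, 0.4, -0.1]
gripper_width: 0.57
grip_force: 0.0
```

carry_out --steps '[{"delta_pos":[0,0,0],"angular":[0,0,0],"jaw":20},{"delta_pos":[0,0,0],"angular":[0,0,0],"jaw":20},{"delta_pos":[0,0,0],"angular":[0,0,0],"jaw":20},{"delta_pos":[0,0,0],"angular":[0,0,0],"jaw":20},{"delta_pos":[0,0,0],"angular":[0,0,0],"jaw":20},{"delta_pos":[0,0,0],"angular":[0,0,0],"jaw":20}]'

```text
clock: 3.87
position: [0.567, 0.353, 0.0225]
orientation: [[-0.0, 1.0, 0.0], [1.0, 0.0, 0.0], [0.0, 0.0, -1.0]]
contact_force: [1.3, -0.1, 0.1]
gripper_width: 0.2
grip_force: 0.0
```

```bash
python3 - <<'E'
from h import *
a=arm.capture("wrist"); b=arm.capture("side")[300:460,60:340]
b=cv2.resize(b,(800,457)); cv2.imwrite("pics/c3.png",np.vstack([cv2.resize(a[240:480],(800,300))[:143],b]))
E
```

```text
(no output)
```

View pics/c3.png

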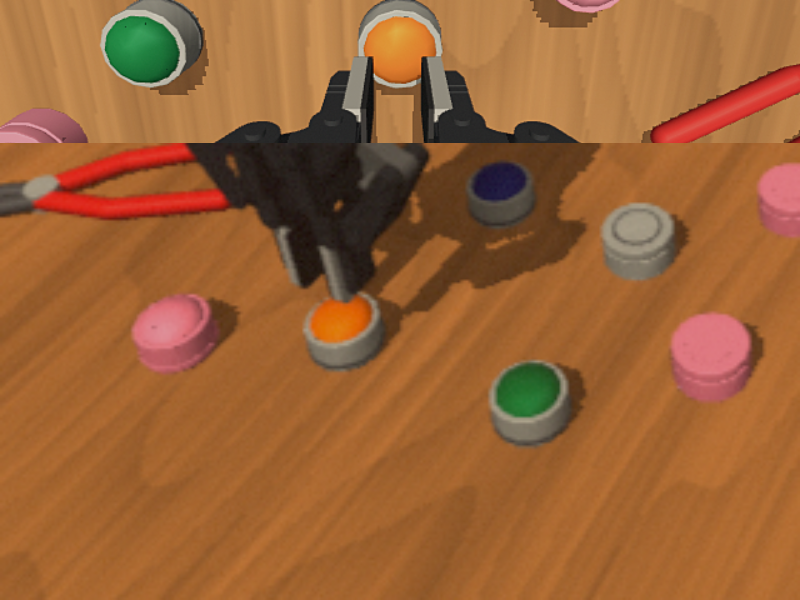

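```bash
python3 - <<'E'
from h import *
p=pose(); print(p[:3,3].round(4), proj(p[:3,3],cam("wrist")), proj(p[:3,3],cam("side")), proj(p[:3,3],cam("scene")))
top("amber_brooch","wrist",.012,.018)
for n in ["side","scene"]:
    KT=cam(n); im=arm.capture(n)
    for r in arm.place_of("amber_brooch",n): print(n,r["score"],r["uv"],at(r["uv"],0,KT).round(4))
    u,v=proj(p[:3,3],KT).astype(int)
    im=cv2.circle(im.copy(),(u,v),1,(255,255,0),-1)
    cv2.imwrite(f"pics/{n}4.png",cv2.resize(im[v-50:v+50,u-65:u+65],(390,300),interpolation=cv2.INTER_CUBIC))
cv2.imwrite("pics/m4.png",np.hstack([cv2.imread(f"pics/{n}4.png") for n in ["side","scene"]]))
E
```

```text
[0.5669 0.353  0.0223] [319.10139419 280.29378483] [180.02342265 359.48153038] [476.04819071 301.39121632]
amber_brooch 0.89 [319. 272.] [0.567  0.3531 0.012 ] circ [0.5675 0.354 ] 0.0206 [ 81. 138. 194.]
amber_brooch 0.65 [469. 212.] [0.6439 0.3865 0.012 ] circ [0.6416 0.3883] 0.0211 [146. 137. 206.]
amber_brooch 0.62 [173. 408.] [0.477  0.2624 0.012 ] circ [0.4802 0.2669] 0.0053 [105. 118. 123.]
place 0.85 [462. 209.] [0.6448 0.3855 0.    ]
place 0.56 [318. 264.] [0.5665 0.3535 0.    ]
side 0.67 [180.0, 366.6] [0.5755 0.3491 0.    ]
side 0.58 [123.2, 372.0] [0.6434 0.389  0.    ]
side 0.26 [285.1, 339.1] [0.463  0.2425 0.    ]
scene 0.87 [471.3, 309.8] [0.5692 0.3482 0.    ]
scene 0.63 [479.8, 348.0] [0.6502 0.3854 0.    ]
scene 0.2 [298.8, 251.3] [ 0.5629 -0.0164  0.    ]
```

View pics/m4.png

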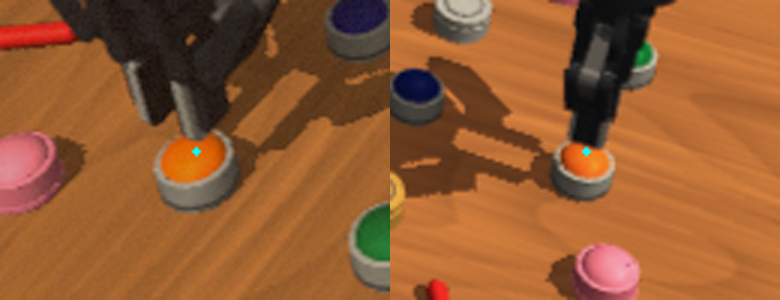

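The pictures show the fingertips about 8 mm above the reported TCP height instead of 17 mm below, so the jaws closed over the dome. The brooch has not moved. I'll reopen, go lower in small steps while watching the force, and close again.

carry_out --steps '[{"delta_pos":[0,0,0],"angular":[0,0,0],"jaw":65},{"delta_pos":[0,0,0],"angular":[0,0,0],"jaw":65},{"delta_pos":[0,0,0],"angular":[0,0,0],"jaw":65},{"delta_pos":[0,0,0],"angular":[0,0,0],"jaw":65},{"delta_pos":[0,0,5],"angular":[0,0,0],"jaw":65},{"delta_pos":[0,0,10],"angular":[0,0,0],"jaw":65},{"delta_pos":[0,0,14],"angular":[0,0,0],"jaw":65},{"delta_pos":[0,0,14],"angular":[0,0,0],"jaw":65}]'

```text
clock: 4.98
position: [0.5658, 0.3524, 0.0066]
orientation: [[-0.0, 1.0, -0.002], [1.0, 0.0, -0.001], [-0.001, -0.002, -1.0]]
contact_force: [0.6, 0.3, -0.5]
gripper_width: 0.65
grip_force: 0.0
```

```bash
python3 - <<'E'
from h import *
p=pose(); s=arm.state(); print(p[:3,3].round(4), s["contact_force"], s["gripper_width"])
a=arm.capture("wrist"); b=arm.capture("side"); c=arm.capture("scene")
r=lambda im,u,v:cv2.resize(im[v-40:v+40,u-50:u+50],(375,300),interpolation=cv2.INTER_CUBIC)
cv2.imwrite("pics/m5.png",np.vstack([np.hstack([r(b,180,355),r(c,476,300)]),cv2.resize(a[190:350,120:520],(750,300))]))
for q in [0,-.017]:
  print(proj(p[:3,3]+[0,0,q],cam("wrist")))
E
```

```text
[0.5658 0.3524 0.0066] [ 0.60132964  0.25373679 -0.53681326] 0.6501197447142372
[317.1134669  280.09383911]
[317.14904993 267.69373189]
```

View pics/m5.png

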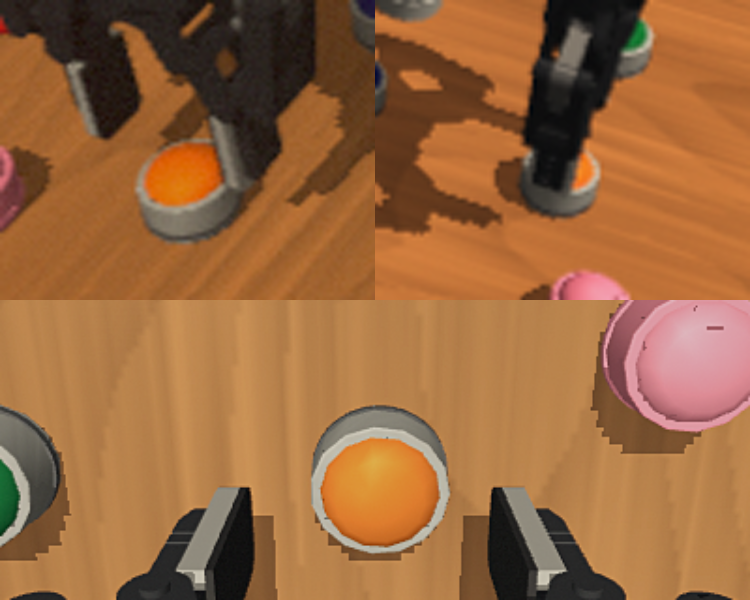

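```bash
python3 - <<'E'
from h import *
p=pose()[:3,3]
S,C,W=cam("side"),cam("scene"),cam("wrist")
for z in [0,.01,.02,.03]:
    print(z,"-x side",proj([p[0]-.031,p[1],z],S).round(),"+x side",proj([p[0]+.031,p[1],z],S).round(),"+x scene",proj([p[0]+.031,p[1],z],C).round(),"wrist +y edge",proj([p[0]+.0275,p[1]+.011,z],W).round(), proj([p[0]+.0275,p[1]-.011,z],W).round())
print("obs -x side (194,366), +x side (158,351), +x scene (474,310), wrist +x (382,290)")
# triangulate +x tip from side+scene
from scipy.optimize import least_squares
f=lambda q: np.r_[proj(q,S)-[158,351.5],proj(q,C)-[474,310]]
r=least_squares(f,[.6,.35,.02]);print(r.x.round(4),r.cost)
E
```

```text
0 -x side [201. 377.] +x side [166. 364.] +x scene [470. 321.] wrist +y edge [371. 255.] [370. 293.]
0.01 -x side [200. 373.] +x side [164. 359.] +x scene [470. 317.] wrist +y edge [374. 262.] [372. 302.]
0.02 -x side [199. 368.] +x side [163. 354.] +x scene [471. 314.] wrist +y edge [378. 269.] [375. 311.]
0.03 -x side [197. 362.] +x side [161. 349.] +x scene [472. 310.] wrist +y edge [381. 278.] [379. 322.]
obs -x side (194,366), +x side (158,351), +x scene (474,310), wrist +x (382,290)
[0.5985 0.3578 0.0306] 0.7798403761598472
```

The three views agree: the tips are about 28 mm above the bench, some 20 mm behind the TCP at this opening. Down 14 mm more, then close.

carry_out --steps '[{"delta_pos":[0,0,5],"angular":[0,0,0],"jaw":65},{"delta_pos":[0,0,10],"angular":[0,0,0],"jaw":65},{"delta_pos":[0,0,14],"angular":[0,0,0],"jaw":65},{"delta_pos":[0,0,14],"angular":[0,0,0],"jaw":50},{"delta_pos":[0,0,14],"angular":[0,0,0],"jaw":25},{"delta_pos":[0,0,14],"angular":[0,0,0],"jaw":25},{"delta_pos":[0,0,14],"angular":[0,0,0],"jaw":25},{"delta_pos":[0,0,14],"angular":[0,0,0],"jaw":25}]'

```text
clock: 5.8
position: [0.5672, 0.3531, -0.0056]
orientation: [[0.0, 1.0, 0.0], [1.0, -0.0, 0.0], [0.0, 0.0, -1.0]]
contact_force: [0.0, 0.8, 0.6]
gripper_width: 0.363
grip_force: 59.4
```

It grips, but at 31 mm instead of 36 mm, so the pads may be on the dome's edge. I'll reopen and go 4 mm deeper.

carry_out --steps '[{"delta_pos":[0,0,0],"angular":[0,0,0],"jaw":60},{"delta_pos":[0,0,0],"angular":[0,0,0],"jaw":60},{"delta_pos":[0,0,4],"angular":[0,0,0],"jaw":60},{"delta_pos":[0,0,4],"angular":[0,0,0],"jaw":60},{"delta_pos":[0,0,4],"angular":[0,0,0],"jaw":25},{"delta_pos":[0,0,4],"angular":[0,0,0],"jaw":25},{"delta_pos":[0,0,4],"angular":[0,0,0],"jaw":25},{"delta_pos":[0,0,4],"angular":[0,0,0],"jaw":25}]'

```text
clock: 6.47
position: [0.5672, 0.3531, -0.0095]
orientation: [[-0.0, 1.0, 0.0], [1.0, 0.0, 0.0], [0.0, 0.0, -1.0]]
contact_force: [-0.2, -0.0, 2.2]
gripper_width: 0.381
grip_force: 59.5
```

carry_out --steps '[{"delta_pos":[0,0,0],"angular":[0,0,0],"jaw":60},{"delta_pos":[0,0,0],"angular":[0,0,0],"jaw":60},{"delta_pos":[0,0,4],"angular":[0,0,0],"jaw":60},{"delta_pos":[0,0,4],"angular":[0,0,0],"jaw":60},{"delta_pos":[0,0,4],"angular":[0,0,0],"jaw":25},{"delta_pos":[0,0,4],"angular":[0,0,0],"jaw":25},{"delta_pos":[0,0,4],"angular":[0,0,0],"jaw":25},{"delta_pos":[0,0,4],"angular":[0,0,0],"jaw":25}]'

```text
clock: 7.13
position: [0.5671, 0.353, -0.0137]
orientation: [[0.0, 1.0, 0.0], [1.0, -0.0, 0.0], [0.0, 0.0, -1.0]]
contact_force: [-0.3, 0.1, 0.7]
gripper_width: 0.387
grip_force: 59.6
```

```bash
python3 - <<'E'
from h import *
b=arm.capture("side"); c=arm.capture("scene");a=arm.capture("wrist")
r=lambda im,u,v:cv2.resize(im[v-40:v+40,u-50:u+50],(375,300),interpolation=cv2.INTER_CUBIC)
cv2.imwrite("pics/m6.png",np.vstack([np.hstack([r(b,180,360),r(c,476,305)]),cv2.resize(a[190:350,120:520],(750,300))]))
E
```

```text
(no output)
```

View pics/m6.png

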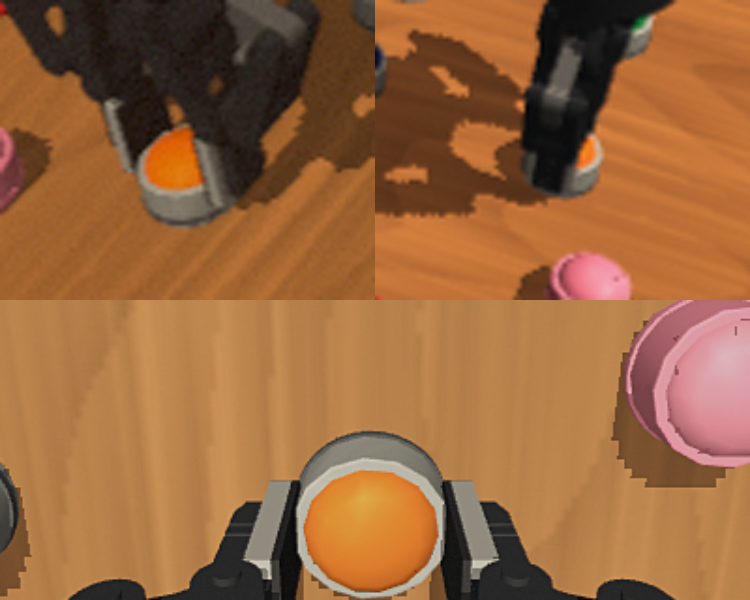

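```bash
python3 - <<'E'
from h import *
p=pose()[:3,3]; print(p)
S,C,W=cam("side"),cam("scene"),cam("wrist")
for z in [0,.004,.008,.012,.016]:
    print(z,"-x side",proj([p[0]-.021,p[1]+.005,z],S).round(1),"+x side",proj([p[0]+.021,p[1]+.005,z],S).round(1),"+x scene",proj([p[0]+.024,p[1]+.005,z],C).round(1),"wrist",proj([p[0]+.018,p[1]+.011,z],W).round(1),proj([p[0]+.018,p[1],z],W).round(1))
print("obs -x side (189,375) +x side (164,365) +x scene (474,316) wrist (357,286)")
for n in ["side","scene","wrist"]:
    for r in arm.place_of("amber_brooch",n): print(n,round(r["score"],2),at(r["uv"],0,cam(n)).round(4))
E
```

```text
[ 0.56707174  0.35303387 -0.01369374]
0 -x side [192.8 377.8] +x side [168.8 368.4] +x scene [473.4 319.6] wrist [357.9 270.7] [357.1 292.1]
0.004 -x side [192.2 375.8] +x side [168.2 366.4] +x scene [473.7 318.1] wrist [358.9 274. ] [358. 296.]
0.008 -x side [191.7 373.9] +x side [167.6 364.5] +x scene [474.  316.6] wrist [359.9 277.6] [359. 300.]
0.012 -x side [191.2 371.9] +x side [167.1 362.5] +x scene [474.4 315.1] wrist [361.  281.3] [360.1 304.2]
0.016 -x side [190.7 369.9] +x side [166.5 360.6] +x scene [474.7 313.6] wrist [362.1 285.2] [361.1 308.6]
obs -x side (189,375) +x side (164,365) +x scene (474,316) wrist (357,286)
side 0.73 [0.6435 0.3892 0.    ]
side 0.72 [0.5691 0.3548 0.    ]
side 0.66 [ 0.4697 -0.2974  0.    ]
scene 0.96 [0.6408 0.3852 0.    ]
scene 0.63 [0.5725 0.3483 0.    ]
wrist 0.94 [0.6443 0.386  0.    ]
wrist 0.67 [0.5648 0.3526 0.    ]
```

The view shows the pads on the bezel with the tips about 8 mm above the bench, which suits the nest. I'll lift and carry.

carry_out --steps '[{"delta_pos":[0,0,-15],"angular":[0,0,0],"jaw":25},{"delta_pos":[0,0,-50],"angular":[0,0,0],"jaw":25},{"delta_pos":[-10,0,-85],"angular":[0,0,0],"jaw":25},{"delta_pos":[-45,0,-105],"angular":[0,0,0],"jaw":25},{"delta_pos":[-85,0,-105],"angular":[0,0,0],"jaw":25},{"delta_pos":[-125,1,-105],"angular":[0,0,0],"jaw":25},{"delta_pos":[-165,1,-105],"angular":[0,0,0],"jaw":25},{"delta_pos":[-205,1,-105],"angular":[0,0,0],"jaw":25}]'

```text
clock: 8.1
position: [0.5677, 0.1464, 0.0916]
orientation: [[-0.001, 1.0, 0.001], [1.0, 0.001, -0.0], [-0.0, 0.001, -1.0]]
contact_force: [0.4, 0.1, -0.6]
gripper_width: 0.385
grip_force: 59.7
```

carry_out --steps '[{"delta_pos":[-40,0,0],"angular":[0,0,0.01],"jaw":25},{"delta_pos":[-80,0,0],"angular":[0,0,0.02],"jaw":25},{"delta_pos":[-115,0,0],"angular":[0,0,0.03],"jaw":25},{"delta_pos":[-145,1,0],"angular":[0,0,0.03],"jaw":25},{"delta_pos":[-158,1,0],"angular":[0,0,0.03],"jaw":25},{"delta_pos":[-158,1,0],"angular":[0,0,0.03],"jaw":25},{"delta_pos":[-158,1,0],"angular":[0,0,0.03],"jaw":25}]'

```text
clock: 8.68
position: [0.5688, -0.0101, 0.0912]
orientation: [[0.031, 1.0, -0.0], [1.0, -0.031, 0.001], [0.001, -0.0, -1.0]]
contact_force: [-0.4, 0.4, -0.0]
gripper_width: 0.392
grip_force: 59.7
```

```bash
python3 - <<'E'
from h import *
print(pose().round(4).tolist())
KT=cam("wrist"); im=arm.capture("wrist")
for q,z in [("case_nest",.008),("case",0),("amber_brooch",None)]:
    for r in arm.place_of(q,"wrist"):
        print(q,round(r["score"],2),np.round(r["uv"]),at(r["uv"],pose()[2,3]+.0137 if z is None else z,KT).round(4))
for r in arm.masks_of("case","wrist"):
    c=max(cv2.findContours(r["mask"].astype(np.uint8),0,1)[0],key=cv2.contourArea)
    print(cv2.minAreaRect(np.array([at(u,.058,KT)[:2] for u in c[:,0]],np.float32)*1000))
# cream nest segmentation
hsv=cv2.cvtColor(im,cv2.COLOR_BGR2HSV); m=cv2.inRange(hsv,(10,15,130),(30,90,255))
n,l,st,ce=cv2.connectedComponentsWithStats(m)
for i in range(1,n):
    if st[i,4]>300: print(st[i],at(ce[i],.007,KT).round(4))
cv2.imwrite("pics/w7.png",im)
E
```

```text
[[0.0313, 0.9995, -0.0003, 0.5688], [0.9995, -0.0313, 0.0009, -0.0101], [0.0009, -0.0003, -1.0, 0.0912], [0.0, 0.0, 0.0, 1.0]]
case 0.74 [322. 264.] [ 0.5711 -0.0369  0.    ]
amber_brooch 0.6 [315. 292.] [ 0.567  -0.01    0.1049]
((567.7965698242188, -11.471664428710938), (143.78855895996094, 132.39358520507812), 2.421919345855713)
[ 280  204   73   68 3893] [ 0.5676 -0.0108  0.007 ]
[ 278  263   79   86 1696] [ 0.5654 -0.0575  0.007 ]
[250 286  25  53 614] [ 0.5222 -0.0726  0.007 ]
[360 286  26  53 603] [ 0.61   -0.0756  0.007 ]
[ 556  320   84   77 1956] [ 0.795  -0.1257  0.007 ]
```

View pics/w7.png

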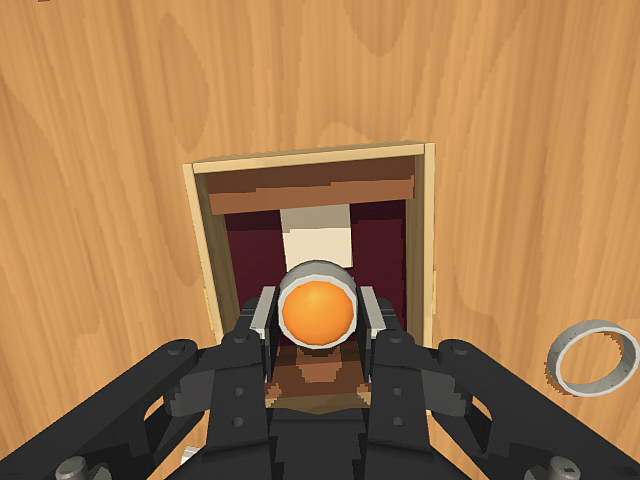

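The wrist view shows the amber held upright at (317,312), directly over the empty cream nest (316,238), with the inner walls clear of the knuckles. I'll descend with force checks.

carry_out --steps '[{"delta_pos":[-1,-1,25],"angular":[0,0,0.01],"jaw":25},{"delta_pos":[-1,-1,50],"angular":[0,0,0.01],"jaw":25},{"delta_pos":[-1,-1,68],"angular":[0,0,0.01],"jaw":25},{"delta_pos":[-1,-1,78],"angular":[0,0,0.01],"jaw":25},{"delta_pos":[-1,-1,86],"angular":[0,0,0.01],"jaw":25},{"delta_pos":[-1,-1,92],"angular":[0,0,0.01],"jaw":25},{"delta_pos":[-1,-1,94],"angular":[0,0,0.01],"jaw":25},{"delta_pos":[-1,-1,94],"angular":[0,0,0.01],"jaw":25}]'

```text
clock: 9.6
position: [0.5683, -0.0108, -0.0025]
orientation: [[0.04, 0.999, 0.0], [0.999, -0.04, 0.0], [0.0, 0.0, -1.0]]
contact_force: [0.6, -0.2, -0.7]
gripper_width: 0.39
grip_force: 59.7
```

carry_out --steps '[{"delta_pos":[0,0,1],"angular":[0,0,0],"jaw":25},{"delta_pos":[0,0,2],"angular":[0,0,0],"jaw":25},{"delta_pos":[0,0,3],"angular":[0,0,0],"jaw":25},{"delta_pos":[0,0,3],"angular":[0,0,0],"jaw":25},{"delta_pos":[0,0,3],"angular":[0,0,0],"jaw":25}]'

```text
clock: 10.02
position: [0.5681, -0.0111, -0.0054]
orientation: [[0.04, 0.999, 0.0], [0.999, -0.04, -0.0], [-0.0, 0.0, -1.0]]
contact_force: [0.8, -0.3, -0.7]
gripper_width: 0.386
grip_force: 59.7
```

carry_out --steps '[{"delta_pos":[0,0,1],"angular":[0,0,0],"jaw":25},{"delta_pos":[0,0,1],"angular":[0,0,0],"jaw":25},{"delta_pos":[0,0,2],"angular":[0,0,0],"jaw":25},{"delta_pos":[0,0,2],"angular":[0,0,0],"jaw":25}]'

```text
clock: 10.35
position: [0.568, -0.011, -0.0068]
orientation: [[0.04, 0.999, -0.0], [0.999, -0.04, -0.0], [-0.0, -0.0, -1.0]]
contact_force: [-2.6, 0.2, 5.2]
gripper_width: 0.386
grip_force: 60.4
```

The brooch is seated with 5 N of contact. I'll release it, rise and go to the divider.

carry_out --steps '[{"delta_pos":[0,0,0],"angular":[0,0,0],"jaw":60},{"delta_pos":[0,0,0],"angular":[0,0,0],"jaw":60},{"delta_pos":[0,0,0],"angular":[0,0,0],"jaw":60},{"delta_pos":[0,0,-15],"angular":[0,0,0],"jaw":60},{"delta_pos":[0,0,-45],"angular":[0,0,0],"jaw":60},{"delta_pos":[0,0,-80],"angular":[0,0,0],"jaw":60},{"delta_pos":[0,0,-115],"angular":[0,0,0],"jaw":60},{"delta_pos":[0,0,-135],"angular":[0,0,0],"jaw":60}]'

```text
clock: 11.02
position: [0.5699, -0.0112, 0.1311]
orientation: [[0.04, 0.999, 0.005], [0.999, -0.04, -0.001], [-0.0, 0.005, -1.0]]
contact_force: [0.6, -1.0, -0.3]
gripper_width: 0.607
grip_force: 0.0
```

```bash
python3 - <<'E'
from h import *
P=pose(); print(P.round(4).tolist())
top("amber_brooch","wrist",.019,.025)
E
```

```text
[[0.04, 0.9992, 0.0048, 0.5699], [0.9992, -0.04, -0.0006, -0.0112], [-0.0004, 0.0048, -1.0, 0.1311], [0.0, 0.0, 0.0, 1.0]]
amber_brooch 0.65 [314. 223.] [ 0.5672 -0.0108  0.019 ] circ [ 0.5678 -0.0093] 0.0193 [ 91. 154. 214.]
place 0.93 [313. 222.] [ 0.5654 -0.0143  0.    ]
```

carry_out --steps '[{"delta_pos":[-35,-11,-10],"angular":[0,0,-0.12],"jaw":60},{"delta_pos":[-70,-22,-20],"angular":[0,0,-0.24],"jaw":60},{"delta_pos":[-105,-33,-20],"angular":[0,0,-0.36],"jaw":60},{"delta_pos":[-140,-44,-20],"angular":[0,0,-0.48],"jaw":60},{"delta_pos":[-175,-55,-20],"angular":[0,0,-0.6],"jaw":60},{"delta_pos":[-210,-66,-20],"angular":[0,0,-0.72],"jaw":60},{"delta_pos":[-245,-77,-20],"angular":[0,0,-0.84],"jaw":60},{"delta_pos":[-280,-89,-20],"angular":[0,0,-0.96],"jaw":60}]'

```text
clock: 11.83
position: [0.4669, -0.2854, 0.1451]
orientation: [[-0.784, 0.621, -0.003], [0.621, 0.784, 0.002], [0.004, 0.0, -1.0]]
contact_force: [0.4, -0.2, 0.3]
gripper_width: 0.602
grip_force: 0.0
```

carry_out --steps '[{"delta_pos":[0,0,0],"angular":[0,0,-0.12],"jaw":60},{"delta_pos":[0,0,0],"angular":[0,0,-0.24],"jaw":60},{"delta_pos":[0,0,0],"angular":[0,0,-0.35],"jaw":60},{"delta_pos":[0,0,0],"angular":[0,0,-0.35],"jaw":60},{"delta_pos":[0,0,0],"angular":[0,0,-0.35],"jaw":60},{"delta_pos":[0,0,0],"angular":[0,0,-0.35],"jaw":60}]'

```text
clock: 12.33
position: [0.4682, -0.2842, 0.1461]
orientation: [[-0.947, 0.322, -0.002], [0.322, 0.947, 0.001], [0.002, 0.001, -1.0]]
contact_force: [0.4, 0.0, -0.6]
gripper_width: 0.602
grip_force: 0.0
```

```bash
python3 - <<'E'
from h import *
P=pose(); print(P.round(4).tolist(),arm.state()["q"].round(1))
KT=cam("wrist"); im=arm.capture("wrist"); cv2.imwrite("pics/w8.png",im)
for r in arm.place_of("divider","wrist"): print(round(r["score"],2),np.round(r["uv"]),at(r["uv"],0,KT).round(4))
for r in arm.masks_of("divider","wrist")[:1]:
    c=max(cv2.findContours(r["mask"].astype(np.uint8),0,1)[0],key=cv2.contourArea)
    print(r["score"],r["bbox"],cv2.minAreaRect(np.array([at(u,.012,KT)[:2] for u in c[:,0]],np.float32)*1000))
    # dark bar inside the mask's hull
    hull=np.zeros(im.shape[:2],np.uint8); cv2.fillConvexPoly(hull,cv2.convexHull(c),255)
    hsv=cv2.cvtColor(im,cv2.COLOR_BGR2HSV); m=cv2.inRange(hsv,(0,60,25),(20,255,130))&hull
    n,l,st,ce=cv2.connectedComponentsWithStats(m)
    for i in range(1,n):
        if st[i,4]>100:
            pts=np.argwhere(l==i)[:,::-1]
            print(st[i],ce[i].round(),cv2.minAreaRect(np.array([at(u,.032,KT)[:2] for u in pts],np.float32)*1000))
E
```

```text
[[-0.9469, 0.3216, -0.0017, 0.4682], [0.3216, 0.9469, 0.0014, -0.2842], [0.0021, 0.0007, -1.0, 0.1461], [0.0, 0.0, 0.0, 1.0]] [-38.   10.6 -16.2  63.3  -0.  -19.3]
0.69 [304. 221.] [ 0.4676 -0.2985  0.    ]
0.83 [216.0, 161.1, 389.9, 278.6] ((465.8581848144531, -297.57379150390625), (149.44558715820312, 102.96107482910156), 73.01777648925781)
[ 295  188   17   75 1058] [303. 225.] ((464.5050048828125, -296.88739013671875), (12.390127182006836, 63.4129524230957), 72.50076293945312)
```

View pics/w8.png

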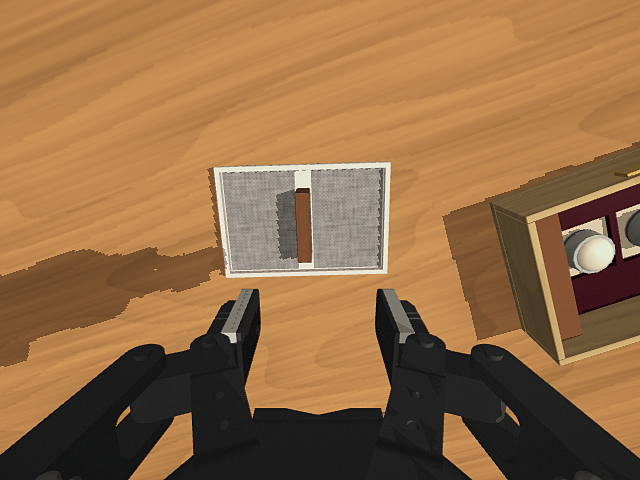

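The view shows the divider at (304,220), squarely between the jaws, with the bar at (303,225).

carry_out --steps '[{"delta_pos":[-1.5,-13,30],"angular":[0,0,-0.028],"jaw":45},{"delta_pos":[-1.5,-13,65],"angular":[0,0,-0.028],"jaw":45},{"delta_pos":[-1.5,-13,95],"angular":[0,0,-0.028],"jaw":45},{"delta_pos":[-1.5,-13,118],"angular":[0,0,-0.028],"jaw":45},{"delta_pos":[-1.5,-13,131],"angular":[0,0,-0.028],"jaw":45},{"delta_pos":[-1.5,-13,139],"angular":[0,0,-0.028],"jaw":45},{"delta_pos":[-1.5,-13,139],"angular":[0,0,-0.028],"jaw":45},{"delta_pos":[-1.5,-13,139],"angular":[0,0,-0.028],"jaw":25}]'

```text
clock: 13.15
position: [0.4664, -0.2977, 0.0086]
orientation: [[-0.956, 0.293, 0.0], [0.293, 0.956, -0.0], [-0.0, -0.0, -1.0]]
contact_force: [-0.3, -0.3, -0.8]
gripper_width: 0.323
grip_force: 0.0
```

carry_out --steps '[{"delta_pos":[0,0,0],"angular":[0,0,0],"jaw":15},{"delta_pos":[0,0,0],"angular":[0,0,0],"jaw":5},{"delta_pos":[0,0,0],"angular":[0,0,0],"jaw":2},{"delta_pos":[0,0,0],"angular":[0,0,0],"jaw":2},{"delta_pos":[0,0,0],"angular":[0,0,0],"jaw":2},{"delta_pos":[0,0,0],"angular":[0,0,0],"jaw":2}]'

```text
clock: 13.65
position: [0.4674, -0.2985, 0.0099]
orientation: [[-0.956, 0.293, 0.003], [0.293, 0.956, -0.002], [-0.003, -0.001, -1.0]]
contact_force: [-0.5, 1.1, 6.5]
gripper_width: 0.082
grip_force: 59.9
```

The bar is gripped, with a light 6.5 N touch on the plate. Lifting.

carry_out --steps '[{"delta_pos":[0,0,-10],"angular":[0,0,0],"jaw":2},{"delta_pos":[0,0,-30],"angular":[0,0,0],"jaw":2},{"delta_pos":[0,0,-55],"angular":[0,0,0],"jaw":2},{"delta_pos":[0,0,-80],"angular":[0,0,0],"jaw":2},{"delta_pos":[0,10,-100],"angular":[0,0,0],"jaw":2},{"delta_pos":[-2,30,-105],"angular":[0,0,-0.03],"jaw":2},{"delta_pos":[-5,60,-105],"angular":[0,0,-0.08],"jaw":2},{"delta_pos":[-8,90,-105],"angular":[0,0,-0.13],"jaw":2}]'

```text
clock: 14.32
position: [0.5005, -0.2138, 0.1146]
orientation: [[-0.986, 0.166, 0.001], [0.166, 0.986, -0.001], [-0.001, -0.001, -1.0]]
contact_force: [-0.0, 1.3, -2.0]
gripper_width: 0.088
grip_force: 58.8
```

```bash
python3 - <<'E'
from h import *
P=pose(); s=arm.state(); print(s["clock"],s["gripper_width"],s["grip_force"],s["contact_force"])
w=np.array([.569,-.0393,P[2,3]])-P[:3,3]; print(P.round(4).tolist(),(P[:3,:3].T@w*1000).round(1))
R=P[:3,:3]; print("tool y yaw",np.degrees(np.arctan2(R[1,1],R[0,1])))
E
```

```text
14.3167 0.0881930135010505 58.80782090127468 [-0.03664084  1.26155802 -2.01519197]
[[-0.9861, 0.1662, 0.0013, 0.5005], [0.1662, 0.9861, -0.001, -0.2138], [-0.0014, -0.0008, -1.0, 0.1146], [0.0, 0.0, 0.0, 1.0]] [-3.850e+01  1.835e+02 -1.000e-01]
tool y yaw 80.4317388327037
```

carry_out --steps '[{"delta_pos":[-7,33,0],"angular":[0,0,-0.04],"jaw":2},{"delta_pos":[-14,66,0],"angular":[0,0,-0.08],"jaw":2},{"delta_pos":[-21,99,0],"angular":[0,0,-0.12],"jaw":2},{"delta_pos":[-27,130,0],"angular":[0,0,-0.16],"jaw":2},{"delta_pos":[-33,158,0],"angular":[0,0,-0.2],"jaw":2},{"delta_pos":[-38.5,183.5,0],"angular":[0,0,-0.216],"jaw":2},{"delta_pos":[-38.5,183.5,0],"angular":[0,0,-0.216],"jaw":2},{"delta_pos":[-38.5,183.5,0],"angular":[0,0,-0.216],"jaw":2}]'

```text
clock: 14.98
position: [0.5684, -0.0382, 0.1132]
orientation: [[-0.999, -0.051, -0.001], [-0.051, 0.999, -0.0], [0.001, -0.0, -1.0]]
contact_force: [-0.0, -0.2, -2.0]
gripper_width: 0.087
grip_force: 58.9
```

```bash
python3 - <<'E'
from h import *
P=pose(); R=P[:3,:3]; print(P[:3,3].round(4),np.degrees(np.arctan2(R[1,1],R[0,1])))
zu=P[2,3]-.0085
for n in ["wrist","scene","side"]:
    KT=cam(n); arm.capture(n)
    for r in arm.place_of("divider",n)[:1]: print(n,"div origin",round(r["score"],2),at(r["uv"],zu,KT).round(4))
    for r in arm.place_of("case",n)[:1]: print(n,"case",round(r["score"],2),at(r["uv"],0,KT).round(4))
    if n=="wrist":
      for q,z in [("divider",zu+.012),("case",.058)]:
        for r in arm.masks_of(q,n)[:1]:
          c=max(cv2.findContours(r["mask"].astype(np.uint8),0,1)[0],key=cv2.contourArea)
          print(q,r["bbox"],cv2.minAreaRect(np.array([at(u,z,KT)[:2] for u in c[:,0]],np.float32)*1000))
E
```

```text
[ 0.5684 -0.0382  0.1132] 92.92560796503881
wrist div origin 0.88 [ 0.5674 -0.0391  0.1047]
divider [158.6, 182.2, 479.9, 369.3] ((566.13330078125, -39.392181396484375), (102.3671646118164, 149.18698120117188), 2.9344851970672607)
case [168.3, 130.1, 469.6, 183.0] ((510.05126953125, -43.07940673828125), (27.74114227294922, 185.1162567138672), 2.934394121170044)
scene div origin 0.75 [ 0.5628 -0.0423  0.1047]
scene case 0.71 [ 0.5702 -0.0398  0.    ]
side div origin 0.77 [ 0.5709 -0.045   0.1047]
side case 0.76 [ 0.5707 -0.0632  0.    ]
```

The divider sits square over the case (yaw 2.9° for both) and about 3 mm short in x. I'll correct and descend.

carry_out --steps '[{"delta_pos":[-3,-0.5,10],"angular":[0,0,0],"jaw":2},{"delta_pos":[-3,-0.5,25],"angular":[0,0,0],"jaw":2},{"delta_pos":[-3,-0.5,38],"angular":[0,0,0],"jaw":2},{"delta_pos":[-3,-0.5,48],"angular":[0,0,0],"jaw":2},{"delta_pos":[-3,-0.5,55],"angular":[0,0,0],"jaw":2},{"delta_pos":[-3,-0.5,60],"angular":[0,0,0],"jaw":2},{"delta_pos":[-3,-0.5,60],"angular":[0,0,0],"jaw":2},{"delta_pos":[-3,-0.5,60],"angular":[0,0,0],"jaw":2}]'

```text
clock: 16.2
position: [0.5718, -0.0397, 0.0532]
orientation: [[-0.999, -0.049, -0.0], [-0.049, 0.999, 0.0], [0.0, 0.0, -1.0]]
contact_force: [0.2, -0.1, -1.0]
gripper_width: 0.082
grip_force: 58.9
```

carry_out --steps '[{"delta_pos":[0,0,2],"angular":[0,0,0],"jaw":2},{"delta_pos":[0,0,4],"angular":[0,0,0],"jaw":2},{"delta_pos":[0,0,4],"angular":[0,0,0],"jaw":2},{"delta_pos":[0,0,4],"angular":[0,0,0],"jaw":2}]'

```text
clock: 16.53
position: [0.5718, -0.0398, 0.0496]
orientation: [[-0.999, -0.049, 0.0], [-0.049, 0.999, -0.0], [-0.0, -0.0, -1.0]]
contact_force: [0.3, 0.2, -1.9]
gripper_width: 0.089
grip_force: 58.9
```

carry_out --steps '[{"delta_pos":[0,0,1],"angular":[0,0,0],"jaw":2},{"delta_pos":[0,0,2],"angular":[0,0,0],"jaw":2},{"delta_pos":[0,0,2.5],"angular":[0,0,0],"jaw":2},{"delta_pos":[0,0,2.5],"angular":[0,0,0],"jaw":2}]'

```text
clock: 16.87
position: [0.5721, -0.0398, 0.0479]
orientation: [[-0.999, -0.049, 0.001], [-0.049, 0.999, -0.0], [-0.001, -0.0, -1.0]]
contact_force: [-2.2, 0.1, 4.5]
gripper_width: 0.084
grip_force: 61.0
```

Seated at 38 mm, as expected, with 4.5 N of contact. I'll release, rise and go to the silver box.

carry_out --steps '[{"delta_pos":[0,0,2],"angular":[0,0,0],"jaw":35},{"delta_pos":[0,0,0],"angular":[0,0,0],"jaw":35},{"delta_pos":[0,0,0],"angular":[0,0,0],"jaw":35},{"delta_pos":[0,0,0],"angular":[0,0,0],"jaw":35},{"delta_pos":[0,0,-15],"angular":[0,0,0],"jaw":35},{"delta_pos":[0,0,-45],"angular":[0,0,0],"jaw":40},{"delta_pos":[0,0,-80],"angular":[0,0,0],"jaw":50},{"delta_pos":[0,0,-110],"angular":[0,0,0],"jaw":60}]'

```text
clock: 17.53
position: [0.5715, -0.0397, 0.1581]
orientation: [[-0.999, -0.049, -0.0], [-0.049, 0.999, 0.0], [0.0, 0.0, -1.0]]
contact_force: [1.9, -0.7, 0.3]
gripper_width: 0.589
grip_force: 0.0
```

```bash
python3 - <<'E'
from h import *
P=pose(); R=P[:3,:3]; print(P[:3,3].round(4),arm.state()["gripper_width"])
KT=cam("wrist"); arm.capture("wrist")
for q,z in [("divider",.05),("case",.058)]:
    for r in arm.place_of(q,"wrist")[:1]: print(q,at(r["uv"],.038 if q=="divider" else 0,KT).round(4))
    for r in arm.masks_of(q,"wrist")[:1]:
      c=max(cv2.findContours(r["mask"].astype(np.uint8),0,1)[0],key=cv2.contourArea)
      print(q,r["bbox"],cv2.minAreaRect(np.array([at(u,z,KT)[:2] for u in c[:,0]],np.float32)*1000))
E
```

```text
[ 0.5715 -0.0397  0.1581] 0.5889177207795355
divider [ 0.5724 -0.0403  0.038 ]
divider [220.6, 163.5, 415.1, 285.9] ((570.63720703125, -40.99946594238281), (102.81616973876953, 149.0952606201172), 2.7108590602874756)
case [197.1, 123.6, 447.2, 309.7] ((568.47119140625, -39.98005676269531), (144.0565948486328, 185.5018768310547), 2.618323564529419)
```

carry_out --steps '[{"delta_pos":[12,35,0],"angular":[0,0,0.12],"jaw":60},{"delta_pos":[24,70,0],"angular":[0,0,0.24],"jaw":60},{"delta_pos":[36,105,0],"angular":[0,0,0.36],"jaw":60},{"delta_pos":[48,140,0],"angular":[0,0,0.48],"jaw":60},{"delta_pos":[60,175,0],"angular":[0,0,0.6],"jaw":60},{"delta_pos":[72,210,0],"angular":[0,0,0.72],"jaw":60},{"delta_pos":[83,245,0],"angular":[0,0,0.84],"jaw":60},{"delta_pos":[94,279,0],"angular":[0,0,0.96],"jaw":60}]'

```text
clock: 18.45
position: [0.463, 0.232, 0.1545]
orientation: [[-0.625, 0.78, -0.004], [0.78, 0.625, -0.001], [0.001, -0.004, -1.0]]
contact_force: [0.4, 0.5, 0.2]
gripper_width: 0.599
grip_force: 0.0
```

carry_out --steps '[{"delta_pos":[0,0,0],"angular":[0,0,0.12],"jaw":60},{"delta_pos":[0,0,0],"angular":[0,0,0.24],"jaw":60},{"delta_pos":[0,0,0],"angular":[0,0,0.36],"jaw":60},{"delta_pos":[0,0,0],"angular":[0,0,0.48],"jaw":60},{"delta_pos":[0,0,0],"angular":[0,0,0.61],"jaw":60},{"delta_pos":[0,0,0],"angular":[0,0,0.61],"jaw":60},{"delta_pos":[0,0,0],"angular":[0,0,0.61],"jaw":60}]'

```text
clock: 19.03
position: [0.4643, 0.2306, 0.155]
orientation: [[-0.074, 0.997, -0.003], [0.997, 0.074, -0.001], [-0.001, -0.003, -1.0]]
contact_force: [0.8, -0.1, 0.2]
gripper_width: 0.6
grip_force: 0.0
```

```bash
python3 - <<'E'
from h import *
P=pose(); print(P.round(4).tolist())
top("silver_box","wrist",.01,.02)
E
```

```text
[[-0.0744, 0.9972, -0.0033, 0.4643], [0.9972, 0.0744, -0.0012, 0.2306], [-0.0009, -0.0034, -1.0, 0.155], [0.0, 0.0, 0.0, 1.0]]
silver_box 0.85 [319. 203.] [0.4635 0.2411 0.01  ] circ [0.4634 0.2428] 0.02 [156. 169. 174.]
silver_box 0.76 [248. 262.] [0.4007 0.18   0.01  ] circ [0.4037 0.183 ] 0.0222 [153. 144. 212.]
silver_box 0.7 [242. 134.] [0.394  0.2958 0.01  ] circ [0.3959 0.2959] 0.0199 [158. 150. 212.]
place 0.93 [320. 200.] [0.4645 0.2416 0.    ]
place 0.91 [243. 134.] [0.3929 0.2957 0.    ]
place 0.86 [246. 254.] [0.3965 0.1837 0.    ]
```

The divider lies in the case level with its axes (centre 2 mm off in x). The silver box, grey and not pink, is at (0.464, 0.242).

carry_out --steps '[{"delta_pos":[11.5,0,35],"angular":[0,0,0.025],"jaw":65},{"delta_pos":[11.5,0,75],"angular":[0,0,0.025],"jaw":65},{"delta_pos":[11.5,0,110],"angular":[0,0,0.025],"jaw":65},{"delta_pos":[11.5,0,138],"angular":[0,0,0.025],"jaw":65},{"delta_pos":[11.5,0,155],"angular":[0,0,0.025],"jaw":65},{"delta_pos":[11.5,0,165],"angular":[0,0,0.025],"jaw":65},{"delta_pos":[11.5,0,169],"angular":[0,0,0.025],"jaw":65},{"delta_pos":[11.5,0,169],"angular":[0,0,0.025],"jaw":65}]'

```text
clock: 19.85
position: [0.4646, 0.2424, -0.0126]
orientation: [[-0.047, 0.999, -0.001], [0.999, 0.047, -0.0], [-0.0, -0.001, -1.0]]
contact_force: [-0.1, 0.5, 0.5]
gripper_width: 0.647
grip_force: 0.0
```

carry_out --steps '[{"delta_pos":[0,0,0],"angular":[0,0,0],"jaw":50},{"delta_pos":[0,0,0],"angular":[0,0,0],"jaw":25},{"delta_pos":[0,0,0],"angular":[0,0,0],"jaw":25},{"delta_pos":[0,0,0],"angular":[0,0,0],"jaw":25},{"delta_pos":[0,0,0],"angular":[0,0,0],"jaw":25}]'

```text
clock: 20.27
position: [0.4665, 0.2432, -0.0103]
orientation: [[-0.047, 0.999, 0.003], [0.999, 0.047, 0.001], [0.001, 0.003, -1.0]]
contact_force: [-1.5, -0.2, 7.1]
gripper_width: 0.411
grip_force: 60.1
```

carry_out --steps '[{"delta_pos":[0,0,-15],"angular":[0,0,0],"jaw":25},{"delta_pos":[0,0,-45],"angular":[0,0,0],"jaw":25},{"delta_pos":[0,0,-80],"angular":[0,0,0],"jaw":25},{"delta_pos":[-15,5,-110],"angular":[0,0,0],"jaw":25},{"delta_pos":[-50,18,-120],"angular":[0,0,0],"jaw":25},{"delta_pos":[-87,32,-120],"angular":[0,0,0],"jaw":25},{"delta_pos":[-124,46,-120],"angular":[0,0,0],"jaw":25},{"delta_pos":[-161,60,-120],"angular":[0,0,0],"jaw":25}]'

```text
clock: 20.93
position: [0.5333, 0.0831, 0.1091]
orientation: [[-0.048, 0.999, 0.003], [0.999, 0.048, 0.0], [0.0, 0.003, -1.0]]
contact_force: [-0.1, 0.2, -0.4]
gripper_width: 0.409
grip_force: 59.9
```

carry_out --steps '[{"delta_pos":[-35,13,0],"angular":[0,0,0],"jaw":25},{"delta_pos":[-65,24,0],"angular":[0,0,0],"jaw":25},{"delta_pos":[-88.5,33,0],"angular":[0,0,0],"jaw":25},{"delta_pos":[-88.5,33,0],"angular":[0,0,0],"jaw":25},{"delta_pos":[-88.5,33,0],"angular":[0,0,0],"jaw":25}]'

```text
clock: 21.35
position: [0.5699, -0.0036, 0.1081]
orientation: [[-0.044, 0.999, 0.001], [0.999, 0.044, 0.0], [0.0, 0.001, -1.0]]
contact_force: [-0.5, 0.1, -0.0]
gripper_width: 0.41
grip_force: 59.9
```

```bash
python3 - <<'E'
from h import *
P=pose(); R=P[:3,:3]; print(P.round(4).tolist(),arm.state()["clock"])
zb=P[2,3]+.012
KT=cam("wrist"); arm.capture("wrist")
for q,z in [("divider",.038),("silver_box",zb),("case",0)]:
    for r in arm.place_of(q,"wrist")[:1]: print(q,at(r["uv"],z,KT).round(4))
for q,z in [("divider",.05),("silver_box",zb+.02)]:
    for r in arm.masks_of(q,"wrist")[:1]:
      c=max(cv2.findContours(r["mask"].astype(np.uint8),0,1)[0],key=cv2.contourArea)
      print(q,r["bbox"],cv2.minAreaRect(np.array([at(u,z,KT)[:2] for u in c[:,0]],np.float32)*1000))
KT=cam("scene"); arm.capture("scene")
for r in arm.place_of("silver_box","scene")[:4]: print("scene",at(r["uv"],zb,KT).round(4))
E
```

```text
[[-0.044, 0.999, 0.0007, 0.5699], [0.999, 0.044, 0.0002, -0.0036], [0.0002, 0.0007, -1.0, 0.1081], [0.0, 0.0, 0.0, 1.0]] 21.35
silver_box [ 0.5695 -0.0046  0.1201]
divider [239.6, 189.7, 397.5, 384.7] ((568.527587890625, -4.130889892578125), (102.16539001464844, 77.26705932617188), 2.9629335403442383)
silver_box [278.7, 257.0, 358.7, 350.4] ((569.0482177734375, -0.7121963500976562), (34.444366455078125, 44.137237548828125), 2.497821807861328)
scene [0.5399 0.3177 0.1201]
scene [ 0.5752 -0.0032  0.1201]
scene [0.5427 0.2275 0.1201]
```

Box over the +y compartment, centred within 2 mm. Descending.

carry_out --steps '[{"delta_pos":[1,-1,15],"angular":[0,0,0],"jaw":25},{"delta_pos":[1,-1,32],"angular":[0,0,0],"jaw":25},{"delta_pos":[1,-1,46],"angular":[0,0,0],"jaw":25},{"delta_pos":[1,-1,57],"angular":[0,0,0],"jaw":25},{"delta_pos":[1,-1,65],"angular":[0,0,0],"jaw":25},{"delta_pos":[1,-1,69],"angular":[0,0,0],"jaw":25},{"delta_pos":[1,-1,69],"angular":[0,0,0],"jaw":25},{"delta_pos":[1,-1,69],"angular":[0,0,0],"jaw":25}]'

```text
clock: 22.42
position: [0.5686, -0.0014, 0.0391]
orientation: [[-0.047, 0.999, 0.001], [0.999, 0.047, -0.0], [-0.0, 0.0, -1.0]]
contact_force: [0.0, -0.8, -1.0]
gripper_width: 0.41
grip_force: 59.9
```

carry_out --steps '[{"delta_pos":[0,0,1],"angular":[0,0,0],"jaw":25},{"delta_pos":[0,0,2],"angular":[0,0,0],"jaw":25},{"delta_pos":[0,0,3],"angular":[0,0,0],"jaw":25},{"delta_pos":[0,0,3],"angular":[0,0,0],"jaw":25},{"delta_pos":[0,0,3],"angular":[0,0,0],"jaw":25}]'

```text
clock: 22.83
position: [0.5683, -0.0014, 0.036]
orientation: [[-0.046, 0.999, 0.0], [0.999, 0.046, -0.0], [-0.0, 0.0, -1.0]]
contact_force: [0.1, -0.2, -0.9]
gripper_width: 0.407
grip_force: 59.9
```

carry_out --steps '[{"delta_pos":[0,0,1],"angular":[0,0,0],"jaw":25},{"delta_pos":[0,0,2],"angular":[0,0,0],"jaw":25},{"delta_pos":[0,0,2],"angular":[0,0,0],"jaw":25},{"delta_pos":[0,0,2],"angular":[0,0,0],"jaw":25}]'

```text
clock: 23.17
position: [0.5683, -0.0014, 0.0338]
orientation: [[-0.047, 0.999, 0.0], [0.999, 0.047, 0.0], [0.0, 0.0, -1.0]]
contact_force: [-0.0, 0.2, -0.0]
gripper_width: 0.415
grip_force: 60.1
```

carry_out --steps '[{"delta_pos":[0,0,1],"angular":[0,0,0],"jaw":25},{"delta_pos":[0,0,1],"angular":[0,0,0],"jaw":25},{"delta_pos":[0,0,1],"angular":[0,0,0],"jaw":25}]'

```text
clock: 23.42
position: [0.5683, -0.0014, 0.0337]
orientation: [[-0.047, 0.999, 0.0], [0.999, 0.047, -0.0], [-0.0, 0.0, -1.0]]
contact_force: [-2.8, 0.6, 5.7]
gripper_width: 0.409
grip_force: 60.7
```

Contact at the expected height. Release and withdraw.

carry_out --steps '[{"delta_pos":[0,0,0],"angular":[0,0,0],"jaw":58},{"delta_pos":[0,0,0],"angular":[0,0,0],"jaw":58},{"delta_pos":[0,0,0],"angular":[0,0,0],"jaw":58},{"delta_pos":[0,0,-12],"angular":[0,0,0],"jaw":58},{"delta_pos":[0,0,-40],"angular":[0,0,0],"jaw":58},{"delta_pos":[0,0,-75],"angular":[0,0,0],"jaw":58},{"delta_pos":[0,0,-110],"angular":[0,0,0],"jaw":58},{"delta_pos":[0,0,-140],"angular":[0,0,0],"jaw":58}]'

```text
clock: 24.08
position: [0.5687, -0.0014, 0.1759]
orientation: [[-0.047, 0.999, 0.002], [0.999, 0.047, -0.0], [-0.0, 0.002, -1.0]]
contact_force: [0.6, -0.7, 1.3]
gripper_width: 0.582
grip_force: 0.0
```

carry_out --steps '[{"delta_pos":[0,0,0],"angular":[0,0,0],"jaw":58},{"delta_pos":[0,0,0],"angular":[0,0,0],"jaw":58}]'

```text
clock: 24.25
position: [0.5705, -0.0017, 0.1763]
orientation: [[-0.047, 0.999, 0.006], [0.999, 0.047, -0.001], [-0.001, 0.006, -1.0]]
contact_force: [-0.4, 0.0, -0.2]
gripper_width: 0.579
grip_force: 0.0
```

```bash
python3 - <<'E'
from h import *
print(pose()[:3,3].round(4))
KT=cam("wrist"); im=arm.capture("wrist")
for r in arm.masks_of("divider","wrist")[:1]:
  c=max(cv2.findContours(r["mask"].astype(np.uint8),0,1)[0],key=cv2.contourArea)
  print(cv2.minAreaRect(np.array([at(u,.05,KT)[:2] for u in c[:,0]],np.float32)*1000))
for r in arm.place_of("silver_box","wrist"): print(r["score"],at(r["uv"],.044,KT).round(4))
# last view: wrist + scene crops
b=arm.capture("scene")[190:300,215:365]
cv2.imwrite("pics/end.png",np.hstack([cv2.resize(im[100:400,140:500],(400,333)),cv2.resize(b,(400,333),interpolation=cv2.INTER_CUBIC)]))
E
```

```text
[ 0.5705 -0.0017  0.1763]
((570.4445190429688, -41.184356689453125), (100.61203002929688, 149.92575073242188), 2.725526809692383)
0.69 [ 0.5698 -0.0023  0.044 ]
```

```bash
python3 -c "
from h import *
print(arm.state()['contact_force'], arm.state()['gripper_width'])"
```

```text
[ 0.41271313 -0.76824174  0.69029755] 0.5826152328569648
```

My ten views are used up. The numbers confirm it: the divider measures its full 100 x 149 mm at ledge height, and the box is centred in the compartment. Handing in.

```bash
python3 -c "
from h import *
print(arm.close_job())"
```

```text
the job is handed in; nothing more can be done
None
```

I handed the job in at about 24 s on the robot's clock: the amber brooch is in the empty nest, the divider is on the ledges above it, and the silver pill box is in the +y compartment; my last check was by camera measurements, not a viewed picture, and no verdict was returned.

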